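# Move the sockets to the new rack in reverse order

## Robot

A 6-joint arm with a two-finger parallel gripper is mounted at the origin on a cart in front of the work surface, level with it; the furniture and walls round the work are solid. World frame = base frame: x ahead of the robot, y to its left, z up, the work surface at z = 0. Lengths are in mm, angles in degrees, forces in N, time in s.
With the tool pointing down it reaches from about 325 to 850 mm from the base axis. Payload 15.5 kg.
Tool frame: the origin (TCP) lies midway between the tips of the shut fingers; the grasp point (between the pads) lies 19 mm behind it; z points along the fingers, y is the line along which they close (so a half turn about z gives the same grasp; the last joint's range is limited). The gripper opens to 91 mm and grips with 3 to 60 N. Pads are 32 mm wide; open, the fingers measure 118 mm over their backs; the gripper's body (76 mm by 178 mm) begins 60 mm behind the grasp point.
Start: joints at [70.674, 28.281, 77.091, -0, 74.628, -5.472], TCP at [149.652, 606.82, 213.915] pointing down, gripper open.
Joint ranges: [-166.48, 166.48], [-47.26, 123.95], [12.59, 153.08], [-70.14, 250.14], [6.76, 159.57], [-176.63, 176.63]. Speed limits (degrees/s): [108.29, 108.29, 147.25, 172.46, 172.46, 172.46].

## Interface

Orientations are given as [roll, pitch, yaw] about the fixed x, y, z axes, in that order (R = Rz(yaw) Ry(pitch) Rx(roll)).
In Python, from rig import arm, grab_frame, job gives the robot as it stands.
- The arm moves only by the shell command python3 -m pendant 'ROWS' [FORCE]. ROWS is JSON, a list of rows, each a list of 3 entries, a list of its own where there are three numbers: the turn, a rotation vector about the tool's x, y, z in rad, then the shift along the tool's x, y, z in cm, then the closure, from -1 (fully open) to 1 (shut). A call has 1 to 10 rows; each row shifts and turns the commanded pose from where the row before left it, along the tool's axes as they then stand; what a row does not reach is not made up. A row lasts 1/10 s, in which the tool goes at most 50 mm and 8.59 degrees, less where a joint would pass 70% of its speed; a pose out of reach is approached as far as the arm can. A call with a gripper value outside its range is refused whole. The fingers move at their own pace and stop on an object; FORCE is the grip in N (left out, the last holds). Time passes only in rows, so rows that do not move let the fingers close. It gives the time, the measured TCP pose, the force, the opening and the grip force at its end, in the units of the state.
- arm.read_state(): the state, without advancing time (a new reading comes with each control period).
- grab_frame(name): name is "scene" or "top" or "wrist"; returns a dict with "pixels" (420x560x3 uint8, red, green, blue), "mtx" (3x3 intrinsics, pixels), "eye" and "orientation" of the camera in the world. Camera axes: x right, y up, looking along -z (the intrinsics and any distortion apply to the point x, -y, -z); pixel columns grow to the right and rows downward; lengths in mm; the calibration is good to about 2 mm. A picture is of the moment at which its call begins. There is no depth.
- job.sign_off(): hands the job in; it is judged then, once.
The state is a dict: "time": time; "joints": joint angles; "qd": joint speeds; "joint_efforts": joint torques, N m; "eef_pos": TCP position; "tool_rot": TCP orientation; "force": force on the tool from outside, world axes, zero at the start; "wrist_torque": the same for the moment, N m; "width": finger opening in mm; "finger_force": force on a finger pad.
Only numpy, scipy, OpenCV 4.12 (cv2) and the standard library are available. Lean on these libraries where they do the work, as an engineer would, in place of code of your own. Each camera call takes 0.05 s, during which the arm holds its last target. There are 200 camera calls.

## Task

Move the four deep sockets out of the old wooden rack into the empty metal rack, one to a pocket, standing upright on the pocket floor and in reverse order: the socket that stood at the left end of the wooden rack goes into the right-end pocket of the metal rack, the next one beside it, and so on (left and right as the robot sees the racks). Do not tip any socket over on the way, and let go of them all at the end.

Things in the scene. Friction and masses are not known exactly. Their poses are not given: they have to be found in the camera images.
- wood_rack: Old brown wooden rack holding the four sockets at the start, one per pocket, in any order; fixed, 68 x 254 x 20 mm (x, y, z), four open pockets 56 x 56 mm, walls 6 mm, pocket floors 6 mm above the bench. Origin: centre of underside, on the bench. y along the row to the robot's left, x across it away from the robot (turned up to 0.45 rad), z up. Pocket centres: x = 0, y = +0.093 (left end), +0.031, -0.031, -0.093 m (right end).
- metal_rack: Bare aluminium rack, empty at the start; fixed, 68 x 254 x 20 mm (x, y, z), four open pockets 56 x 56 mm, walls 6 mm, pocket floors 6 mm above the bench. Origin: centre of underside, on the bench. y along the row to the robot's left, x across it away from the robot (turned up to 0.45 rad), z up. Pocket centres: x = 0, y = +0.093 (left end), +0.031, -0.031, -0.093 m (right end).
- socket_a: Deep steel socket, the thinnest and shortest: plain round cylinder 22 mm in diameter, 48 mm tall, shallow darker recess on top within a bright rim (solid), loose, under 0.4 kg. Origin: centre of underside, z up its axis. Starts upright on its rubber pad in a wooden pocket, underside 9 mm above the bench (6 mm on a metal pocket's floor).
- socket_b: Deep steel socket, the second smallest: plain round cylinder 28 mm in diameter, 54 mm tall, shallow darker recess on top within a bright rim (solid), loose, under 0.4 kg. Origin: centre of underside, z up its axis. Starts upright on its rubber pad in a wooden pocket, underside 9 mm above the bench (6 mm on a metal pocket's floor).
- socket_c: Deep steel socket, the second largest: plain round cylinder 34 mm in diameter, 60 mm tall, shallow darker recess on top within a bright rim (solid), loose, under 0.4 kg. Origin: centre of underside, z up its axis. Starts upright on its rubber pad in a wooden pocket, underside 9 mm above the bench (6 mm on a metal pocket's floor).
- socket_d: Deep steel socket, the thickest and tallest: plain round cylinder 40 mm in diameter, 66 mm tall, shallow darker recess on top within a bright rim (solid), loose, under 0.4 kg. Origin: centre of underside, z up its axis. Starts upright on its rubber pad in a wooden pocket, underside 9 mm above the bench (6 mm on a metal pocket's floor).
- pad_a: Black rubber disc 32 mm in diameter, 3 mm thick, fixed at the centre of the wooden pocket where socket_a starts; it stays and so still shows where socket_a began. Origin: centre of underside, on the pocket floor.
- pad_b: Black rubber disc 38 mm in diameter, 3 mm thick, fixed at the centre of the wooden pocket where socket_b starts; it stays and so still shows where socket_b began. Origin: centre of underside, on the pocket floor.
- pad_c: Black rubber disc 44 mm in diameter, 3 mm thick, fixed at the centre of the wooden pocket where socket_c starts; it stays and so still shows where socket_c began. Origin: centre of underside, on the pocket floor.
- pad_d: Black rubber disc 50 mm in diameter, 3 mm thick, fixed at the centre of the wooden pocket where socket_d starts; it stays and so still shows where socket_d began. Origin: centre of underside, on the pocket floor.
There are look-alikes about, which are no part of the job. Leave any purple look-alike of the socket_b alone.

How it is judged:
By the outcome, as a careful person would: the job done as asked, in the order asked, and still so for the second after the job is handed in, with the robot touching nothing.
It also fails if it takes over 96 s, if anything falls off the work surface, if the arm or the gripper's body presses on something with over 40 N, if the wrist force passes 120 N, or if a joint passes its speed limit or range.

## Working session

There is one attempt and no reset: what is moved stays moved. The work goes in short steps, Python scripts to look and compute and a shell command to move; the robot and the scene stay as the last step left them, time stands still between calls to the robot, and variables do not carry over. Pictures are saved under pics/ and viewed, at most 14 in all, crops included, and the job is handed in when it is done.

```bash
mkdir -p pics; ls; python3 - <<'E'
from rig import arm, grab_frame
import cv2
for n in ("top","scene"):
    f=grab_frame(n); cv2.imwrite(f"pics/{n}0.png",f["pixels"][:,:,::-1]); print(n,f["mtx"],f["eye"],f["orientation"],[k for k in f])
print(arm.read_state())
E
```

```text
pics
top [[501.68219639   0.         286.75510424]
 [  0.         501.68219639 207.62014249]
 [  0.           0.           1.        ]] [ 299.94853081  -16.59669227 1106.18336976] [  9.791298    -1.41500793 -90.06356043] ['pixels', 'mtx', 'eye', 'orientation']
scene [[420.0086783    0.         277.03354304]
 [  0.         420.0086783  206.91739096]
 [  0.           0.           1.        ]] [-170.05435206 -459.28971039  461.13134277] [ 62.47962004   0.82960981 -57.05972425] ['pixels', 'mtx', 'eye', 'orientation']
{'time': 0.1, 'joints': array([ 7.06766251e+01,  2.83119253e+01,  7.71223677e+01, -1.59971884e-03,
        7.46284018e+01, -5.47066500e+00]), 'qd': array([ 0.05834849, -0.14159831,  0.04004949,  0.08722061, -0.06186136,
       -0.0338921 ]), 'joint_efforts': array([ 3.11201533e-03, -8.80241275e+01, -3.82543087e+01,  7.07277982e-02,
        4.81711258e-02,  1.78117382e-06]), 'eef_pos': array([149.52611027, 606.50824277, 213.39854125]), 'tool_rot': array([-1.79937444e+02, -4.44207284e-03,  1.66147713e+02]), 'force': array([ 0.24990785, -0.33205934, -0.2329661 ]), 'wrist_torque': array([-0.01586211,  0.03158965, -0.06143493]), 'finger_force': 0.0, 'width': 91.4172238577509}
```

View pics/top0.png

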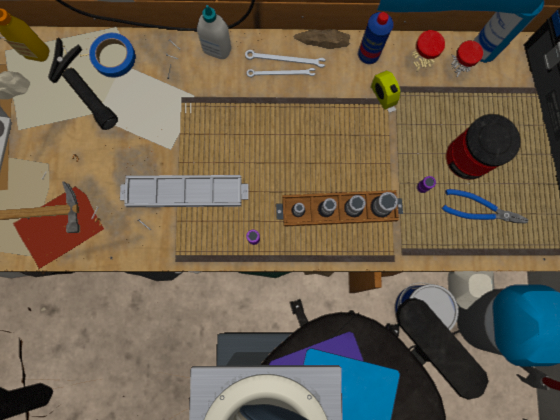

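View pics/scene0.png

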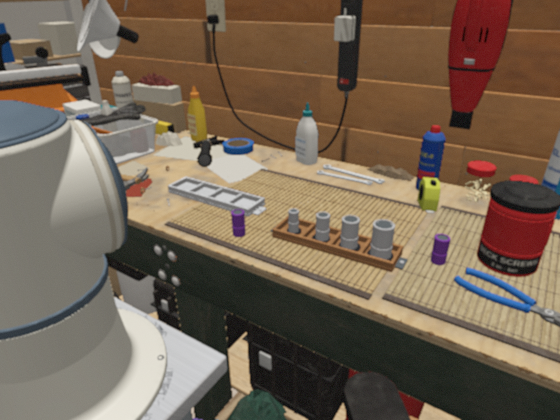

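Left to right in the top view the wooden rack (row ~208, columns 280–402) holds the sockets from thinnest to thickest (a, b, c, d). The empty metal rack is at columns 121–248, row ~190. The purple look-alikes are at (253,237) and (428,184). I'll enlarge both racks.

```bash
python3 - <<'E'
import cv2
i=cv2.imread("pics/top0.png")
a=cv2.resize(i[165:245,115:255],None,fx=5.6,fy=5.6,interpolation=cv2.INTER_CUBIC)
b=cv2.resize(i[175:240,270:410],None,fx=5.6,fy=5.6,interpolation=cv2.INTER_CUBIC)
cv2.imwrite("pics/cm.png",a);cv2.imwrite("pics/cw.png",b)
E
```

```text
(no output)
```

View pics/cm.png

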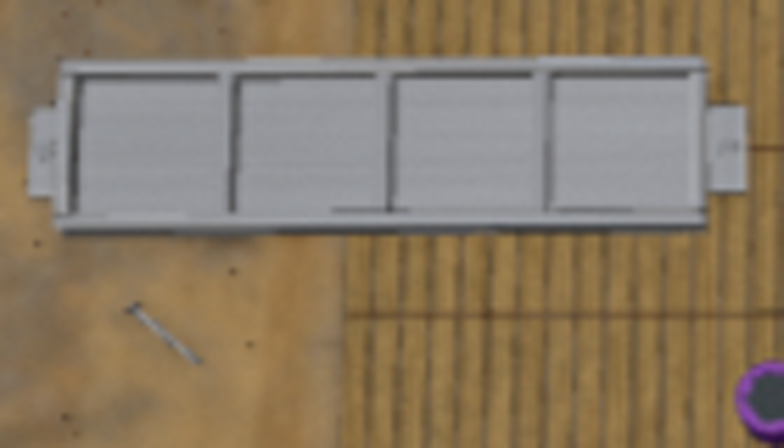

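View pics/cw.png

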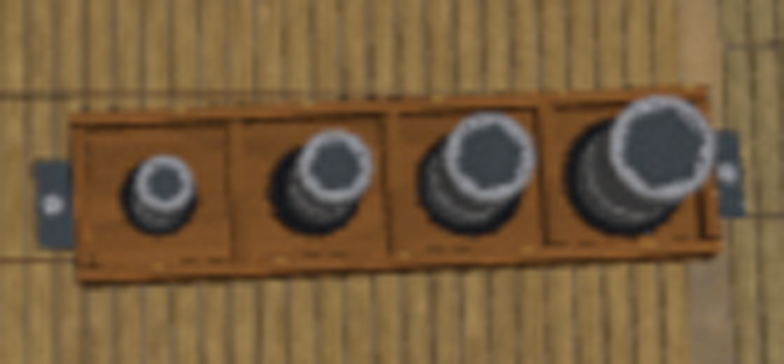

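Crops (scale 5.6): metal rack top corners are at about (63,62), (706,60), (706,226), (60,226). The wood corners are (70,115), (707,88), (718,250), (80,281). The socket tops are centred at (164,183), (336,166), (488,153) and (662,147).

```bash
cat > h.py <<'E'
import numpy as np
from scipy.spatial.transform import Rotation as R
def ray(f,uv,z):
    """world point at height z seen at pixel uv"""
    d=np.linalg.solve(f["mtx"],[uv[0],uv[1],1])*[1,-1,-1]
    d=R.from_euler("xyz",f["orientation"],degrees=True).apply(d)
    e=np.array(f["eye"]); return e+d*(z-e[2])/d[2]
def proj(f,p):
    c=R.from_euler("xyz",f["orientation"],degrees=True).inv().apply(np.asarray(p,float)-f["eye"])*[1,-1,-1]
    q=c@np.array(f["mtx"]).T; return q[...,:2]/q[...,2:]
E
python3 - <<'E'
from h import *; from rig import grab_frame
f=grab_frame("top"); np.set_printoptions(precision=1,suppress=True)
def P(c,o,z): return ray(f,((c[0]+.5)/5.6-.5+o[0],(c[1]+.5)/5.6-.5+o[1]),z)[:2]
M=[P(c,(115,165),20) for c in [(63,62),(706,60),(706,226),(60,226)]]
W=[P(c,(270,175),20) for c in [(70,115),(707,88),(718,250),(80,281)]]
S=[P(c,(270,175),z) for c,z in zip([(164,183),(336,166),(488,153),(662,147)],(57,63,69,75))]
for n,C in (("M",M),("W",W)):
    C=np.array(C);v=(C[0]+C[3]-C[1]-C[2])/2
    print(n,C.mean(0),np.linalg.norm(v),np.linalg.norm(C[0]+C[1]-C[2]-C[3])/2,np.degrees(np.arctan2(-v[0],v[1])))
S=np.array(S);print(S,np.linalg.norm(np.diff(S,axis=0),axis=1)); v=S[0]-S[3];print(S.mean(0),np.degrees(np.arctan2(-v[0],v[1])))
E
```

```text
M [525.7 184. ] 251.90511224374484 66.17869812994333 0.32393483445377896
W [ 488.6 -161.3] 252.16048585051658 65.55382612205688 2.8128021449015495
[[ 481.9  -68.5]
 [ 487.6 -133.3]
 [ 491.7 -190.1]
 [ 493.1 -254.8]] [65.1 57.  64.6]
[ 488.5 -161.7] 3.436537637344038
```

```bash
python3 -m pendant '[[[0,0,0.1477],[0,0,0],-1],[[0,0,0.1477],[0,0,0],-1],[[0,0,0.1477],[0,0,0],-1],[[0,0,0.1477],[0,0,0],-1],[[0,0,0.1477],[0,0,0],-1],[[0,0,0.1477],[0,0,0],-1],[[0,0,0.1477],[0,0,0],-1],[[0,0,0.1477],[0,0,0],-1],[[0,0,0.1477],[0,0,0],-1],[[0,0,0],[0,0,0],-1]]' 25
```

```text
time: 1.15
eef_pos: [149.6, 606.7, 213.7]
tool_rot: [-180.0, 0.0, 89.8]
force: [-0.1, -0.2, 0.7]
width: 91.2
finger_force: 0.0
```

```bash
python3 -m pendant '[[[0,0,0],[-3.4,1.66,0],-1],[[0,0,0],[-3.4,1.66,0],-1],[[0,0,0],[-3.4,1.66,0],-1],[[0,0,0],[-3.4,1.66,0],-1],[[0,0,0],[-3.4,1.66,0],-1],[[0,0,0],[-3.4,1.66,0],-1],[[0,0,0],[-3.4,1.66,0],-1],[[0,0,0],[-3.4,1.66,0],-1],[[0,0,0],[-3.4,1.66,0],-1],[[0,0,0],[-3.4,1.66,0],-1]]' 
python3 -m pendant '[[[0,0,0],[-3.4,1.66,0],-1],[[0,0,0],[-3.4,1.66,0],-1],[[0,0,0],[-3.4,1.66,0],-1],[[0,0,0],[-3.4,1.66,0],-1],[[0,0,0],[-3.4,1.66,0],-1],[[0,0,0],[-3.4,1.66,0],-1],[[0,0,0],[-3.4,1.66,0],-1],[[0,0,0],[-3.3,1.66,0],-1],[[0,0,0],[-3.0,1.66,0],-1],[[0,0,0],[0,0,0],-1]]' 
python3 - <<'E'
from rig import arm,grab_frame
import cv2
f=grab_frame("wrist");cv2.imwrite("pics/w1.png",f["pixels"][:,:,::-1]);print(f["mtx"],f["eye"],f["orientation"],arm.read_state()["eef_pos"])
E
```

```text
time: 2.15
eef_pos: [315.9, 265.4, 214.0]
tool_rot: [180.0, -0.0, 90.3]
force: [0.9, -0.6, 0.4]
width: 91.5
finger_force: 0.0
time: 3.15
eef_pos: [466.9, -37.5, 213.9]
tool_rot: [179.9, 0.1, 90.1]
force: [0.6, 0.4, -0.4]
width: 91.2
finger_force: 0.0
[[361.14946625   0.         275.66638895]
 [  0.         361.14946625 206.30315011]
 [  0.           0.           1.        ]] [465.15180003  36.81246621 385.09535461] [-15.39867704  -0.10107107   0.16126502] [465.55977987 -35.77970602 213.73096618]
```

View pics/w1.png

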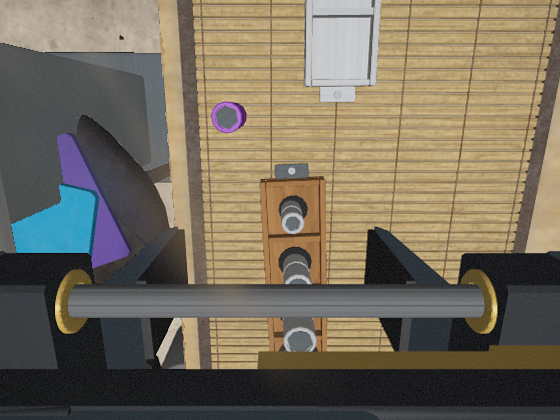

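The wrist view shows socket a's top at (292,222), the wood rack's left-end corners at (261,180) and (325,178), the metal rack's right-end corners at (305,84) and (374,87), and the purple look-alike at (227,117).

```bash
python3 - <<'E'
from h import *; from rig import grab_frame,arm
f=grab_frame("wrist"); print(f["eye"])
for n,p,z in (("a",(292,222),57),("b",(296,283),63),("c",(300,340),69),("w",(261,180),20),("w",(325,178),20),("m",(305,84),20),("m",(374,86),20),("purple",(227,117),54)): print(n,ray(f,p,z)[:2].round(1))
print(arm.read_state()["eef_pos"])
E
```

```text
[464.06580741  38.33164102 384.96611541]
a [480.  -67.2]
b [ 484.6 -128.1]
c [ 489.4 -188.4]
w [449.3 -33.9]
w [515.  -31.6]
m [492.3  59.8]
m [558.6  58.2]
purple [420.9  29.8]
[464.76495384 -34.6943076  213.69794106]
```

Both cameras agree to about 2 mm. I'll grasp socket a.

```bash
python3 -m pendant '[[[0,0,0],[-3.3,1.6,0],-1],[[0,0,0],[0,0,4],-1],[[0,0,0],[0,0,4],-1],[[0,0,0],[0,0,4],-1],[[0,0,0],[0,0,3],-1],[[0,0,0],[0,0,2],-1],[[0,0,0],[0,0,1.5],-1],[[0,0,0],[0,0,0],-1],[[0,0,0],[0,0,0],-1]]' 
python3 -m pendant '[[[0,0,0],[0,0,0],0.2],[[0,0,0],[0,0,0],0.4],[[0,0,0],[0,0,0],0.6],[[0,0,0],[0,0,0],0.8],[[0,0,0],[0,0,0],1],[[0,0,0],[0,0,0],1],[[0,0,0],[0,0,0],1],[[0,0,0],[0,0,0],1],[[0,0,0],[0,0,0],1],[[0,0,0],[0,0,0],1]]' 25
```

```text
time: 4.15
eef_pos: [480.6, -66.6, 29.3]
tool_rot: [-180.0, -0.0, 90.1]
force: [0.2, 0.3, -0.0]
width: 91.7
finger_force: 0.0
time: 5.15
eef_pos: [480.9, -67.3, 28.9]
tool_rot: [180.0, 0.0, 90.0]
force: [0.4, -0.5, 1.2]
width: 20.8
finger_force: 25.0
```

```bash
python3 -m pendant '[[[0,0,0],[0,0,-1],1],[[0,0,0],[0,0,-3],1],[[0,0,0],[0,0,-4],1],[[0,0,0],[0,0,-4],1],[[0,0,0],[2,0.5,0],1],[[0,0,0],[3,1,0],1],[[0,0,0],[4,1,0],1],[[0,0,0],[3.8,1,0],1],[[0,0,0],[2,0.5,0],1],[[0,0,0],[1,0.5,0],1]]' 
python3 -m pendant '[[[0,0,0],[0,0,2],1],[[0,0,0],[0,0,3],1],[[0,0,0],[0,0,3],1],[[0,0,0],[0,0,2],1],[[0,0,0],[0,0,1],1],[[0,0,0],[0,0,0.8],1],[[0,0,0],[0,0,0],1],[[0,0,0],[0,0,0],1]]'
```

```text
time: 6.15
eef_pos: [525.8, 92.4, 149.5]
tool_rot: [180.0, -0.0, 90.1]
force: [-0.2, 0.1, -1.5]
width: 21.5
finger_force: 25.0
time: 6.95
eef_pos: [526.4, 90.6, 31.7]
tool_rot: [179.9, -0.0, 90.0]
force: [0.2, 1.2, 0.2]
width: 21.7
finger_force: 25.0
```

```bash
python3 -m pendant '[[[0,0,0],[0,0,0.3],1],[[0,0,0],[0,0,0.15],1],[[0,0,0],[0,0,0.05],1],[[0,0,0],[0,0,0],1],[[0,0,0],[0,0,0],1]]'
```

```text
time: 7.45
eef_pos: [525.9, 90.7, 26.0]
tool_rot: [180.0, -0.0, 90.0]
force: [0.5, -0.0, -0.2]
width: 21.5
finger_force: 25.0
```

```bash
python3 -m pendant '[[[0,0,0],[0,0,0],0.4],[[0,0,0],[0,0,0],0.2],[[0,0,0],[0,0,0],-0.2],[[0,0,0],[0,0,0],-1],[[0,0,0],[0,0,0],-1],[[0,0,0],[0,0,-1],-1],[[0,0,0],[0,0,-3],-1],[[0,0,0],[0,0,-4],-1],[[0,0,0],[0,0,-4],-1],[[0,0,0],[0,0,-3],-1]]'
python3 -m pendant '[[[0,0,0],[-3,-1,0],-1],[[0,0,0],[-4,-1,0],-1],[[0,0,0],[-4,-1,0],-1],[[0,0,0],[-4,-1,0],-1],[[0,0,0],[-4,0,0],-1],[[0,0,0],[-3.1,0,0],-1],[[0,0,0],[0,0,0],-1],[[0,0,0],[0,0,0],-1]]'
python3 - <<'E'
from rig import arm,grab_frame
import cv2
f=grab_frame("wrist");cv2.imwrite("pics/w2.png",f["pixels"][:,:,::-1]);print(f["eye"],arm.read_state()["eef_pos"])
E
```

```text
time: 8.45
eef_pos: [526.2, 90.7, 179.1]
tool_rot: [179.9, -0.0, 90.0]
force: [-0.2, -0.2, -0.5]
width: 91.0
finger_force: 0.0
time: 9.25
eef_pos: [485.6, -130.6, 176.4]
tool_rot: [180.0, -0.0, 89.9]
force: [0.6, 0.6, -0.2]
width: 90.9
finger_force: 0.0
[484.39961161 -56.54191602 347.62673503] [ 485.6261128  -129.92320956  176.31135516]
```

View pics/w2.png

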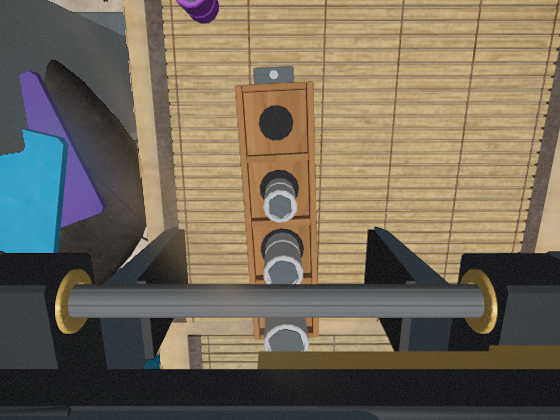

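The wrist view shows a's empty pad at (276,123) and the tops of b at (280,205), c at (283,270) and d at (287,340).

```bash
python3 - <<'E'
from h import *; from rig import grab_frame,arm
f=grab_frame("wrist"); print(f["eye"],arm.read_state()["eef_pos"])
for n,p,z in (("pada",(276,123),9),("b",(280,205),63),("c",(283,270),69),("d",(287,340),75)): print(n,ray(f,p,z)[:2].round(1))
t=grab_frame("top"); import cv2
cv2.imwrite("pics/t2.png",cv2.resize(t["pixels"][165:245,115:255,::-1],None,fx=4,fy=4,interpolation=cv2.INTER_CUBIC))
E
```

```text
[484.33861044 -55.84151728 347.53008096] [ 485.66293355 -129.51778491  176.19332195]
pada [484.8 -69.7]
b [ 488.  -132.8]
c [ 490.6 -187.7]
d [ 494.3 -251.3]
```

View pics/t2.png

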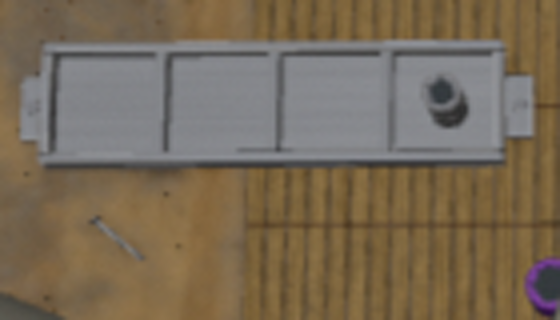

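Socket a stands upright and centred in the right-end metal pocket (crop (445,98)). Next is b.

```bash
python3 -m pendant '[[[0,0,0],[-0.2,0.15,3],-1],[[0,0,0],[0,0,4],-1],[[0,0,0],[0,0,3.4],-1],[[0,0,0],[0,0,2.5],-1],[[0,0,0],[0,0,1.5],-1],[[0,0,0],[0,0,0],-1],[[0,0,0],[0,0,0],-1]]' 
python3 -m pendant '[[[0,0,0],[0,0,0],0.2],[[0,0,0],[0,0,0],0.4],[[0,0,0],[0,0,0],0.6],[[0,0,0],[0,0,0],0.8],[[0,0,0],[0,0,0],1],[[0,0,0],[0,0,0],1],[[0,0,0],[0,0,0],1],[[0,0,0],[0,0,0],1],[[0,0,0],[0,0,0],1],[[0,0,0],[0,0,0],1]]' 25
```

```text
time: 10.1
eef_pos: [487.5, -131.7, 32.3]
tool_rot: [-180.0, -0.0, 90.0]
force: [0.3, -0.7, 0.3]
width: 91.3
finger_force: 0.0
time: 11.1
eef_pos: [487.4, -132.3, 31.9]
tool_rot: [180.0, 0.0, 90.0]
force: [0.8, -0.0, -0.5]
width: 27.8
finger_force: 25.0
```

```bash
python3 -m pendant '[[[0,0,0],[0,0,-1],1],[[0,0,0],[0,0,-3],1],[[0,0,0],[0,0,-4],1],[[0,0,0],[0,0,-4],1],[[0,0,0],[2,0.3,0],1],[[0,0,0],[4,0.5,0],1],[[0,0,0],[4,0.5,0],1],[[0,0,0],[4,0.5,0],1],[[0,0,0],[4,0.5,0],1],[[0,0,0],[4,0.5,0],1]]' 
python3 -m pendant '[[[0,0,0],[3.5,0.5,0],1],[[0,0,0],[2,0.5,0],1],[[0,0,0],[1,0,0],1],[[0,0,0],[0,0,2],1],[[0,0,0],[0,0,3],1],[[0,0,0],[0,0,3],1],[[0,0,0],[0,0,2],1],[[0,0,0],[0,0,1],1],[[0,0,0],[0,0,0.8],1],[[0,0,0],[0,0,0],1]]'
python3 -m pendant '[[[0,0,0],[0,0,0.3],1],[[0,0,0],[0,0,0.15],1],[[0,0,0],[0,0,0],1],[[0,0,0],[0,0,0],1]]'
```

```text
time: 12.1
eef_pos: [515.2, 89.4, 152.7]
tool_rot: [180.0, 0.0, 90.0]
force: [0.8, -0.4, -0.7]
width: 27.1
finger_force: 25.0
time: 13.1
eef_pos: [525.3, 152.4, 33.8]
tool_rot: [-180.0, 0.0, 90.0]
force: [0.1, 0.3, -0.9]
width: 27.3
finger_force: 25.0
time: 13.5
eef_pos: [525.6, 152.8, 29.8]
tool_rot: [180.0, -0.0, 90.0]
force: [-0.7, 0.2, -0.8]
width: 27.5
finger_force: 25.0
```

```bash
python3 -m pendant '[[[0,0,0],[0,0,0.05],0.4],[[0,0,0],[0,0,0],0.2],[[0,0,0],[0,0,0],-0.2],[[0,0,0],[0,0,0],-1],[[0,0,0],[0,0,0],-1],[[0,0,0],[0,0,-1],-1],[[0,0,0],[0,0,-3],-1],[[0,0,0],[0,0,-4],-1],[[0,0,0],[0,0,-4],-1],[[0,0,0],[0,0,-3],-1]]'
python3 -m pendant '[[[0,0,0],[-3,-0.5,0],-1],[[0,0,0],[-4,-0.5,0],-1],[[0,0,0],[-4,-0.5,0],-1],[[0,0,0],[-4,-0.5,0],-1],[[0,0,0],[-4,-0.5,0],-1],[[0,0,0],[-4,-0.5,0],-1],[[0,0,0],[-4,-0.5,0],-1],[[0,0,0],[-4,0,0],-1],[[0,0,0],[-3.2,0,0],-1],[[0,0,0],[0,0,0],-1]]'
python3 - <<'E'
from rig import arm,grab_frame
import cv2
f=grab_frame("wrist");cv2.imwrite("pics/w3.png",f["pixels"][:,:,::-1]);print(f["eye"],arm.read_state()["eef_pos"])
t=grab_frame("top")
cv2.imwrite("pics/t3.png",cv2.resize(t["pixels"][165:245,115:255,::-1],None,fx=4,fy=4,interpolation=cv2.INTER_CUBIC))
E
```

```text
time: 14.5
eef_pos: [525.7, 152.8, 182.1]
tool_rot: [179.9, -0.0, 90.0]
force: [0.4, -0.5, 0.5]
width: 91.2
finger_force: 0.0
time: 15.5
eef_pos: [490.5, -192.9, 179.7]
tool_rot: [179.9, 0.1, 89.8]
force: [1.2, 0.7, 0.4]
width: 91.1
finger_force: 0.0
[ 489.16602142 -118.54106981  350.81515263] [ 490.16357879 -190.86611087  179.484063  ]
```

View pics/w3.png

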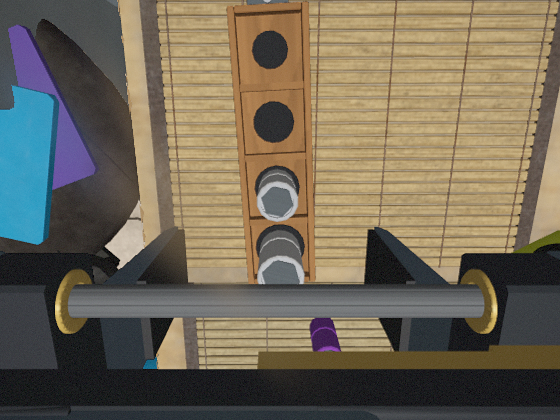

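View pics/t3.png

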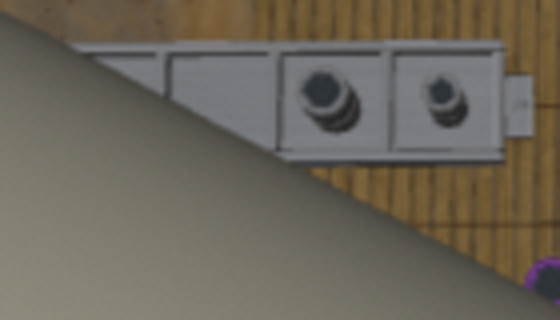

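Both are placed well: b stands in the second pocket from the right (crop (330,98)). c's top is at (277,201), straight below the gripper.

```bash
python3 -m pendant '[[[0,0,0],[-0.1,0.05,3],-1],[[0,0,0],[0,0,4],-1],[[0,0,0],[0,0,3.4],-1],[[0,0,0],[0,0,2.5],-1],[[0,0,0],[0,0,1.5],-1],[[0,0,0],[0,0,0],-1],[[0,0,0],[0,0,0],-1]]' 
python3 -m pendant '[[[0,0,0],[0,0,0],0.2],[[0,0,0],[0,0,0],0.4],[[0,0,0],[0,0,0],0.6],[[0,0,0],[0,0,0],0.8],[[0,0,0],[0,0,0],1],[[0,0,0],[0,0,0],1],[[0,0,0],[0,0,0],1],[[0,0,0],[0,0,0],1],[[0,0,0],[0,0,0],1],[[0,0,0],[0,0,0],1]]' 25
python3 - <<'E'
from h import *; from rig import grab_frame
f=grab_frame("top")
print(ray(f,(428.5,182.5),54))
E
```

```text
time: 16.3
eef_pos: [491.0, -189.5, 35.5]
tool_rot: [-180.0, -0.0, 90.0]
force: [-0.1, -0.0, 0.1]
width: 91.1
finger_force: 0.0
time: 17.3
eef_pos: [490.8, -190.3, 34.9]
tool_rot: [180.0, 0.0, 90.0]
force: [0.7, -0.1, -0.4]
width: 33.7
finger_force: 25.0
[ 537.65799961 -349.53473869   54.        ]
```

```bash
python3 -m pendant '[[[0,0,0],[0,0,-1],1],[[0,0,0],[0,0,-3],1],[[0,0,0],[0,0,-4],1],[[0,0,0],[0,0,-4],1],[[0,0,0],[2,0.3,0],1],[[0,0,0],[4,0.5,0],1],[[0,0,0],[4,0.5,0],1],[[0,0,0],[4,0.5,0],1],[[0,0,0],[4,0.5,0],1],[[0,0,0],[4,0.5,0],1]]' 
python3 -m pendant '[[[0,0,0],[4,0.3,0],1],[[0,0,0],[4,0.3,0],1],[[0,0,0],[4,0,0],1],[[0,0,0],[4,0,0],1],[[0,0,0],[2,0,0],1],[[0,0,0],[0.6,0,0],1],[[0,0,0],[0,0,0],1],[[0,0,0],[0,0,0],1]]'
python3 -m pendant '[[[0,0,0],[0,0,2],1],[[0,0,0],[0,0,3],1],[[0,0,0],[0,0,3],1],[[0,0,0],[0,0,2],1],[[0,0,0],[0,0,1],1],[[0,0,0],[0,0,0.8],1],[[0,0,0],[0,0,0.3],1],[[0,0,0],[0,0,0.15],1],[[0,0,0],[0,0,0],1],[[0,0,0],[0,0,0],1]]'
```

```text
time: 18.35
eef_pos: [518.7, 31.4, 155.6]
tool_rot: [180.0, 0.0, 90.0]
force: [-0.2, -0.6, -1.7]
width: 33.6
finger_force: 25.0
time: 19.15
eef_pos: [524.8, 214.8, 155.1]
tool_rot: [-180.0, 0.0, 90.0]
force: [-0.6, 0.5, -1.0]
width: 33.4
finger_force: 25.0
time: 20.15
eef_pos: [525.3, 215.8, 33.0]
tool_rot: [179.9, -0.0, 90.0]
force: [0.1, -0.1, -1.4]
width: 33.6
finger_force: 25.0
```

```bash
python3 -m pendant '[[[0,0,0],[0,0,0.05],0.4],[[0,0,0],[0,0,0],0.1],[[0,0,0],[0,0,0],-0.2],[[0,0,0],[0,0,0],-1],[[0,0,0],[0,0,0],-1],[[0,0,0],[0,0,-1],-1],[[0,0,0],[0,0,-3],-1],[[0,0,0],[0,0,-4],-1],[[0,0,0],[0,0,-4],-1],[[0,0,0],[0,0,-3],-1]]'
python3 -m pendant '[[[0,0,0],[-3,-0.5,0],-1],[[0,0,0],[-4,-0.5,0],-1],[[0,0,0],[-4,-0.5,0],-1],[[0,0,0],[-4,-0.5,0],-1],[[0,0,0],[-4,-0.5,0],-1],[[0,0,0],[-4,-0.5,0],-1],[[0,0,0],[-4,0,0],-1],[[0,0,0],[-4,0,0],-1],[[0,0,0],[-4,0,0],-1],[[0,0,0],[-4,0,0],-1]]'
python3 -m pendant '[[[0,0,0],[-4,-0.15,0],-1],[[0,0,0],[-3,0,0],-1],[[0,0,0],[-0.8,0,0],-1],[[0,0,0],[0,0,0],-1],[[0,0,0],[0,0,0],-1]]'
python3 - <<'E'
from rig import arm,grab_frame
import cv2
f=grab_frame("wrist");cv2.imwrite("pics/w4.png",f["pixels"][:,:,::-1]);print(f["eye"],arm.read_state()["eef_pos"])
t=grab_frame("top")
cv2.imwrite("pics/t4.png",cv2.resize(t["pixels"][165:245,115:255,::-1],None,fx=4,fy=4,interpolation=cv2.INTER_CUBIC))
E
```

```text
time: 21.15
eef_pos: [525.3, 215.8, 185.2]
tool_rot: [179.9, -0.0, 90.0]
force: [0.1, -0.5, -1.1]
width: 91.1
finger_force: 0.0
time: 22.15
eef_pos: [494.5, -176.0, 182.8]
tool_rot: [180.0, 0.0, 90.0]
force: [2.0, 0.5, 1.8]
width: 91.0
finger_force: 0.0
time: 22.65
eef_pos: [493.1, -251.3, 182.1]
tool_rot: [-180.0, -0.0, 90.0]
force: [0.2, 0.9, -0.5]
width: 91.3
finger_force: 0.0
[ 491.83961171 -177.30636078  353.40821595] [ 493.1924516  -251.05929941  182.14723178]
```

View pics/w4.png

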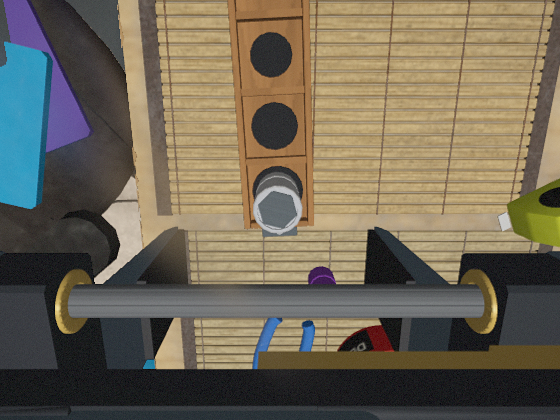

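View pics/t4.png

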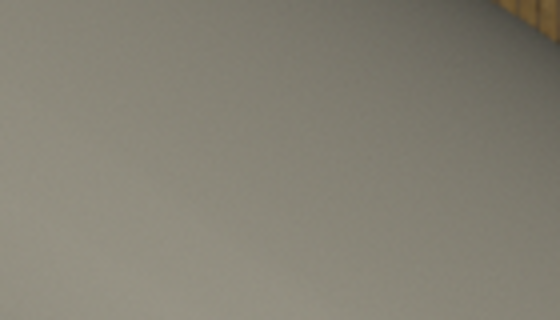

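The top view is blocked by the arm. In the wrist view d's top is at (278,209), about 3 mm further right than the tool.

```bash
python3 -m pendant '[[[0,0,0],[-0.3,0.05,3],-1],[[0,0,0],[0,0,4],-1],[[0,0,0],[0,0,3.4],-1],[[0,0,0],[0,0,2.5],-1],[[0,0,0],[0,0,1.5],-1],[[0,0,0],[0,0,0],-1],[[0,0,0],[0,0,0],-1]]' 
python3 -m pendant '[[[0,0,0],[0,0,0],0.2],[[0,0,0],[0,0,0],0.4],[[0,0,0],[0,0,0],0.6],[[0,0,0],[0,0,0],0.8],[[0,0,0],[0,0,0],1],[[0,0,0],[0,0,0],1],[[0,0,0],[0,0,0],1],[[0,0,0],[0,0,0],1],[[0,0,0],[0,0,0],1],[[0,0,0],[0,0,0],1]]' 30
```

```text
time: 23.45
eef_pos: [494.1, -254.7, 38.4]
tool_rot: [-180.0, -0.0, 90.0]
force: [0.3, 0.3, 0.1]
width: 91.4
finger_force: 0.0
time: 24.45
eef_pos: [493.8, -255.3, 37.9]
tool_rot: [180.0, 0.0, 90.0]
force: [0.4, -0.0, 1.6]
width: 39.9
finger_force: 30.0
```

```bash
python3 -m pendant '[[[0,0,0],[0,0,-1],1],[[0,0,0],[0,0,-3],1],[[0,0,0],[0,0,-4],1],[[0,0,0],[0,0,-4],1],[[0,0,0],[2,0.3,0],1],[[0,0,0],[4,0.5,0],1],[[0,0,0],[4,0.5,0],1],[[0,0,0],[4,0.5,0],1],[[0,0,0],[4,0.5,0],1],[[0,0,0],[4,0.5,0],1]]' 
python3 -m pendant '[[[0,0,0],[4,0.3,0],1],[[0,0,0],[4,0,0],1],[[0,0,0],[4,0,0],1],[[0,0,0],[4,0,0],1],[[0,0,0],[4,0,0],1],[[0,0,0],[4,0,0],1],[[0,0,0],[4,0,0],1],[[0,0,0],[2.2,0,0],1],[[0,0,0],[1,0,0],1],[[0,0,0],[0,0,0],1]]'
python3 -m pendant '[[[0,0,0],[0,0,2],1],[[0,0,0],[0,0,3],1],[[0,0,0],[0,0,2],1],[[0,0,0],[0,0,0],1],[[0,0,0],[0,0,0],1]]'
```

```text
time: 25.45
eef_pos: [521.6, -33.7, 158.5]
tool_rot: [180.0, 0.0, 90.0]
force: [0.1, -0.2, -2.0]
width: 39.4
finger_force: 30.0
time: 26.45
eef_pos: [524.7, 277.4, 158.1]
tool_rot: [-180.0, 0.0, 90.1]
force: [0.4, -0.1, -2.5]
width: 39.7
finger_force: 30.0
time: 26.95
eef_pos: [525.2, 275.8, 88.5]
tool_rot: [-180.0, 0.0, 89.9]
force: [0.7, -0.1, -2.3]
width: 39.9
finger_force: 30.0
```

```bash
python3 -m pendant '[[[0,0,0],[0.1,0,1],1],[[0,0,0],[0,0,2],1],[[0,0,0],[0,0,1],1],[[0,0,0],[0,0,0.8],1],[[0,0,0],[0,0,0.3],1],[[0,0,0],[0,0,0.15],1],[[0,0,0],[0,0,0],1],[[0,0,0],[0,0,0],1]]'
```

```text
time: 27.75
eef_pos: [525.2, 277.9, 35.9]
tool_rot: [180.0, -0.0, 90.0]
force: [-0.5, 0.1, -2.6]
width: 39.6
finger_force: 30.0
```

Now I'll release, lift, move back toward the start side and check.

```bash
python3 -m pendant '[[[0,0,0],[0,0,0.05],0.4],[[0,0,0],[0,0,0],0],[[0,0,0],[0,0,0],-0.3],[[0,0,0],[0,0,0],-1],[[0,0,0],[0,0,0],-1],[[0,0,0],[0,0,-1],-1],[[0,0,0],[0,0,-3],-1],[[0,0,0],[0,0,-4],-1],[[0,0,0],[0,0,-4],-1],[[0,0,0],[0,0,-3],-1]]'
python3 -m pendant '[[[0,0,0],[3,-2,0],-1],[[0,0,0],[3,-3,0],-1],[[0,0,0],[3,-3,0],-1],[[0,0,0],[3,-3,0],-1],[[0,0,0],[3,-3,0],-1],[[0,0,0],[3,-3,0],-1],[[0,0,0],[3,-3,0],-1],[[0,0,0],[3,0,0],-1],[[0,0,0],[0,0,0],-1],[[0,0,0],[0,0,0],-1]]'
python3 - <<'E'
from rig import arm,grab_frame
import cv2, numpy as np
t=grab_frame("top")["pixels"][150:250,115:410,::-1]; s=grab_frame("scene")["pixels"][160:280,150:420,::-1]
z=lambda i:cv2.resize(i,(790,int(790*i.shape[0]/i.shape[1])),interpolation=cv2.INTER_CUBIC)
cv2.imwrite("pics/end.png",cv2.resize(np.vstack([z(t),z(s)]),None,fx=.95,fy=.95))
E
```

```text
time: 28.75
eef_pos: [525.3, 277.9, 188.3]
tool_rot: [179.9, -0.0, 90.0]
force: [-0.0, 0.2, -0.6]
width: 91.5
finger_force: 0.0
time: 29.75
eef_pos: [324.7, 517.9, 185.3]
tool_rot: [180.0, -0.0, 90.0]
force: [0.6, 0.0, -0.4]
width: 91.1
finger_force: 0.0
```

View pics/end.png

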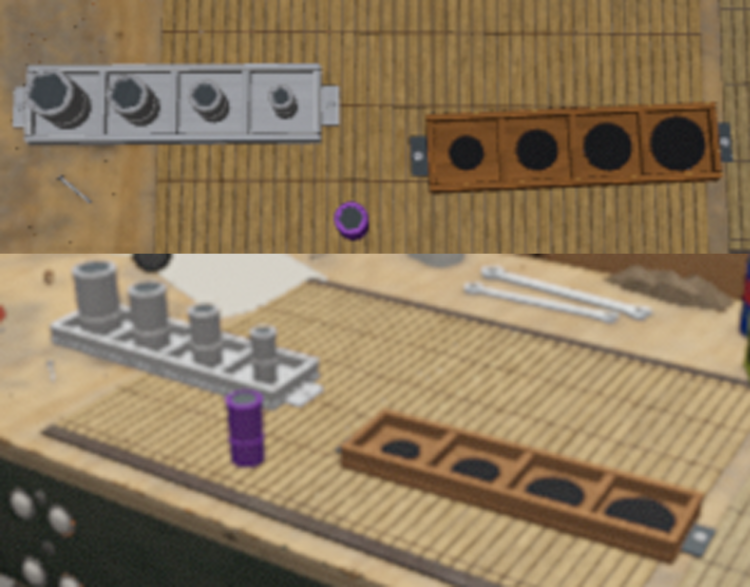

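The end picture shows d, c, b, a upright from left to right in the metal rack, at columns 55–285. The wooden rack holds only its pads and the purple look-alike is untouched.

```bash
python3 -c "from rig import job; print(job.sign_off())"
```

```text
the job is handed in; nothing more can be done
None
```

All four sockets stand upright in the metal rack in reverse order (d, c, b, a from left to right) and are released; the job was handed in at about 30 s, but sign-off returned no verdict.

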